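# Top up, stir and put away at the warming-bead bath

## Robot

A 6-joint arm with a two-finger parallel gripper is mounted at the origin on the work surface. World frame = base frame: x ahead of the robot, y to its left, z up, the work surface at z = 0. Lengths are in m, angles in rad, forces in N, time in s.
With the tool pointing down it reaches from about 0.275 to 0.85 m from the base axis. Payload 5.2 kg.
Tool frame: the origin (TCP) lies on the centre line of the jaws, within the pads' length; the fingertips stand 22 mm ahead of it and the grasp point (between the pads) lies 3 mm ahead of it; z points along the fingers, y is the line along which they close (so a half turn about z gives the same grasp; the last joint's range is limited). The gripper opens to 85 mm and grips with 20 to 120 N. Pads are 22 mm wide; open, the fingers measure 114 mm over their backs; the gripper's body (76 mm by 85 mm) begins 54 mm behind the grasp point. The pads swing forward as they close: fully open they stand 13 mm farther back than shut.
Start: joints at [1.028, 0.259, 1.535, -0, 1.348, -0.203], TCP at [0.183, 0.519, 0.253] pointing down, gripper open.
Joint ranges: [-3.14, 3.14], [-0.91, 2.08], [0.19, 2.58], [-1.22, 4.36], [0.22, 2.71], [-3.12, 3.12]. Speed limits (rad/s): [2.57, 2.57, 3.14, 3.14, 3.14, 3.14].

## Interface

Orientations are given as a rotation vector (axis times angle).
In Python, from plant import sense, get_image, calibration, sign_off, find_in, masks_of, mark_of gives the robot as it stands.
- The arm moves only by the tool drive_tool, never from a script. Its argument "targets" is a list that holds one entry, the list of rows, each a list of 6 numbers: the shift along the tool's x, y, z normalised to -1 to 1, where 1 is 0.025 m, then the turn, a rotation vector about the tool's x, y, z normalised to -1 to 1, where 1 is 8 degrees. A call has 1 to 12 rows; each row shifts and turns the commanded pose from where the row before left it, along the tool's axes as they then stand; what a row does not reach is not made up. A row lasts 1/8 s, in which the tool goes at most 62.5 mm and 10.7 degrees, less where a joint would pass 70% of its speed; a pose out of reach is approached as far as the arm can. A call with a number of a shift or a turn outside -1 to 1 is refused whole. A call with a gripper value outside its range is refused whole. "hand" is the closure, from 0 (fully open) to 1 (shut), set as the call begins (left out, the last holds). The fingers move at their own pace and stop on an object; "force" is the grip in N (left out, the last holds). Time passes only in rows, so rows that do not move let the fingers close. It gives the time, the measured TCP pose, the force, the opening and the grip force at its end, in the units of the state.
- sense(): the state, without advancing time (a new reading comes with each control period).
- get_image(name): name is "scene" or "top"; returns (picture, depth): 400x640x3 uint8, red, green, blue; 400x640 float32, m along the optical axis (not along the pixel's ray), 0 where there is no reading.
- calibration(name): a dict with "camera_matrix" (3x3 intrinsics, pixels), "k1" (the pictures are not rectified: a ray, as slopes to the right and down, at radius r is drawn at 1 + k1 r^2 times it, then the intrinsics apply), "R" (3x3) and "t" (3): a world point X has camera coordinates R X + t. Camera axes: x right, y down, z forward; pixel columns grow to the right and rows downward; lengths in m; the calibration is good to about 2 mm. A picture is of the moment at which its call begins. calibration takes no time and is no camera call.
- sign_off(): hands the job in; it is judged then, once.
Trained networks look in the newest picture that a camera, given by its name, has taken for a name from the list of things; names that differ only in an ending like _2 or _b are one class to them, and where a whole thing is asked for, a point or a joint stands for the part that bears it (a point fixed in the world has none). Each returns a list of dicts, best first, with "conf" (0 to 1); they miss things now and then, are a little off and sometimes report something else, mostly with a low value. They report only what shows in the picture. A call takes as long as a camera call. They do not tell look-alikes from the thing itself.
- find_in(label, camera): "extent" ([left, top, width, height] in pixels, round what is visible of it).
- masks_of(label, camera): "pixels" (400x640 bool, what is visible of it) and "extent" ([left, top, width, height] in pixels, round what is visible of it).
- mark_of(label, camera): "position" ([column, row] in pixels: a listed point, or the origin of a listed thing).
The state is a dict: "t": time; "joints": joint angles; "joint_velocities": joint speeds; "effort": joint torques, N m; "ee_pos": TCP position; "tcp_rot": TCP orientation; "ft_force": force on the tool from outside, world axes, zero at the start; "moment": the same for the moment, N m; "gripper_width": finger opening in m; "finger_force": force on a finger pad.
Only numpy, scipy, OpenCV 4.12 (cv2) and the standard library are available. Lean on these libraries where they do the work, as an engineer would, in place of code of your own. Each camera call takes 0.05 s, during which the arm holds its last target. There are 200 camera calls.

## Task

Top up the warming-bead bath: put every bead that is on the grey tray into the round bath, then take the spoon and, with its bowl down among the beads close to the well's floor, stir them round at least three full turns in wide circles about half way out from the middle of the well, so that all the beads that were already in the bath get shifted from where they lay. Press the catch on the little cabinet so that its drawer springs out (any time before you need it), lay the spoon flat in the drawer, and push the drawer fully home so that it stays shut. All beads must end up in the bath; leave the bottle and the cup where they are.

Things in the scene. Friction and masses are not known exactly. Their poses are not given: they have to be found in the camera images.
- new1: A squat white ceramic bead: a cylinder 24 mm in diameter and 20 mm tall with slightly rounded edges and a small dark mark (no real hole) in each flat end. 22 g. Origin at the centre of one flat end; own z runs along the bead's axis towards the other end, so its middle is 10 mm along own z. Starts standing on the tray; some of new1 to new4 may be absent.
- new2: A squat white ceramic bead: a cylinder 24 mm in diameter and 20 mm tall with slightly rounded edges and a small dark mark (no real hole) in each flat end. 22 g. Origin at the centre of one flat end; own z runs along the bead's axis towards the other end, so its middle is 10 mm along own z. Starts standing on the tray; some of new1 to new4 may be absent.
- new3: A squat white ceramic bead: a cylinder 24 mm in diameter and 20 mm tall with slightly rounded edges and a small dark mark (no real hole) in each flat end. 22 g. Origin at the centre of one flat end; own z runs along the bead's axis towards the other end, so its middle is 10 mm along own z. Starts standing on the tray; some of new1 to new4 may be absent.
- new4: A squat white ceramic bead: a cylinder 24 mm in diameter and 20 mm tall with slightly rounded edges and a small dark mark (no real hole) in each flat end. 22 g. Origin at the centre of one flat end; own z runs along the bead's axis towards the other end, so its middle is 10 mm along own z. Starts standing on the tray; some of new1 to new4 may be absent.
- old1: A squat white ceramic bead: a cylinder 24 mm in diameter and 20 mm tall with slightly rounded edges and a small dark mark (no real hole) in each flat end. 22 g. Origin at the centre of one flat end; own z runs along the bead's axis towards the other end, so its middle is 10 mm along own z. Starts standing in the well.
- old2: A squat white ceramic bead: a cylinder 24 mm in diameter and 20 mm tall with slightly rounded edges and a small dark mark (no real hole) in each flat end. 22 g. Origin at the centre of one flat end; own z runs along the bead's axis towards the other end, so its middle is 10 mm along own z. Starts standing in the well.
- old3: A squat white ceramic bead: a cylinder 24 mm in diameter and 20 mm tall with slightly rounded edges and a small dark mark (no real hole) in each flat end. 22 g. Origin at the centre of one flat end; own z runs along the bead's axis towards the other end, so its middle is 10 mm along own z. Starts standing in the well.
- old4: A squat white ceramic bead: a cylinder 24 mm in diameter and 20 mm tall with slightly rounded edges and a small dark mark (no real hole) in each flat end. 22 g. Origin at the centre of one flat end; own z runs along the bead's axis towards the other end, so its middle is 10 mm along own z. Starts standing in the well.
- well (a point): Centre of the flat floor of the bath's round well, axes as the bath's (z up). The bath is a fixed round steel pan in a white housing, 187 mm across, with a small panel reaching 102 mm from its axis on own -x; the open well is 160 mm in inner diameter and 34 mm deep, its floor 30 mm and its rim 64 mm above the table, wall 10 mm thick.
- tray: Fixed flat grey plastic tray, 170 (own x) x 210 (own y) mm, floor 3 mm thick with a lip up to 7 mm above the table. Origin under its centre. It stands to the left or the right of the bath, the drawer cabinet on the other side.
- spoon: Loose spoon, 190 mm long, 70 g, lying beyond the bath. Origin on its underside 90 mm from the handle's end; own x to the bowl, own z up. Black handle 16 wide, 18 tall, x -90 to 30; steel neck 8 wide, 5 thick; round bowl 34 across, 8 high, centred at x 83. Held level by the handle from above, then tilted some 45 degrees, its bowl reaches the well's floor over the rim.
- spoon_grip (a point): Middle of the part of the handle to hold (own x = -20 mm, 9 mm above the underside); axes as the spoon's.
- spoon_tip (a point): Tip of the spoon's bowl (own x = 98 mm, 3 mm above the underside); axes as the spoon's.
- drawer (a joint): Opening of the cabinet's drawer in m: 0 shut, 0.15 fully out, along the cabinet's own -x, towards the robot. No handle. A spring (4 N shut, 2.5 N out) pushes it out; the catch holds it shut. Pushed home to the stop with 8 to 15 N it snaps behind the catch by itself and then rests at 0 to 3 mm.
- drawer_front (a point): Middle of the drawer front's outer face, 38 mm above the table; axes as the cabinet's, own -x points out of the drawer. The front is 246 mm wide and 62 mm high (7 to 69 mm above the table) and moves with the drawer. The white cabinet is 250 wide, 170 deep, 76 mm high; shut, its front face lies 13 mm behind this point.
- drawer_in (a point): Centre of the drawer's inner floor (13 mm above the table), moves with the drawer. Inside 148 mm (own x) x 222 mm (own y); side walls reach 50 mm above the table. Fully out, the uncovered part runs from 78 mm in front (own -x) to 71 mm behind this point; a small steel strike at the middle of the front reaches 24 mm into it, 54 to 65 mm above the table.
- catch (a joint): How far the catch button is pressed in, in m: 0 up, 0.009 fully down. The drawer is let go at about 5 mm, with 4 to 5 N; fully down takes 6 N. It springs back up.
- catch_top (a point): Centre of the top of the catch: a round black push button 26 mm in diameter on top of the cabinet, 35 mm behind its front edge, 12 mm proud (88 mm above the table). Pressed straight down.
- gel: Bystander: white closed bottle, 60 mm in diameter, 130 mm tall, standing beyond the work; origin under its centre.
- cup: Bystander: blue plastic cup, 72 mm in diameter, 55 mm tall; origin under its centre.
- bath: The bath (see well); origin under its centre on the table.
There are look-alikes about, which are no part of the job. Leave any green or yellow look-alike of the new3 alone.

How it is judged:
By the outcome, as a careful person would: the job done as asked, in the order asked, and still so for the second after the job is handed in, with the robot touching nothing.
Of new1, new2, new3, new4 only 2 to 4 are there at a start; the rules pass over those that are not, and their reading is None.
At some moment in a run one of new1, new2, new3, new4, spoon may be knocked a few centimetres aside while the robot is not near it.
Once in a run the grip may slacken for a moment while it holds something.
It also fails if it takes over 210 s, if anything falls off the work surface, if the arm or the gripper's body presses on something with over 40 N, if the wrist force passes 120 N, or if a joint passes its speed limit or range.

## Working session

There is one attempt and no reset: what is moved stays moved. The work goes in short steps, Python scripts to look and compute and a tool call to move; the robot and the scene stay as the last step left them, time stands still between calls to the robot, and variables do not carry over. Pictures are saved under pics/ and viewed, at most 14 in all, crops included, and the job is handed in when it is done.

Besides the shell and the picture viewer there is one more tool, called after "Call:" as name(argument=value, ...) on one line, values as JSON. drive_tool: Moves the arm, as the interface text tells. Scaled input: -1 to 1 covers 0.025 m each way for a shift and 8 degrees each way for a turn. Its arguments: {"type":"object","properties":{"targets":{"type":"array","items":{"type":"array","items":{"type":"array","items":{"type":"number"}}}},"hand":{"type":"number"},"force":{"type":"number"}},"required":["targets"]}

```bash
mkdir -p pics; ls; cat > h.py <<'E'
import numpy as np, cv2
from plant import *
from scipy.spatial.transform import Rotation as Rn
def w2p(cam,X):
    c=calibration(cam);p=np.array(c["R"])@np.array(X)+np.array(c["t"]);s=p[:2]/p[2];s=s*(1+c["k1"]*(s@s));K=np.array(c["camera_matrix"]);return (K@[s[0],s[1],1])[:2]
def ray(cam,u,v):
    c=calibration(cam);K=np.array(c["camera_matrix"]);d=np.linalg.solve(K,[u,v,1.])[:2];s=d.copy()
    for _ in range(20): s=d/(1+c["k1"]*(s@s))
    R=np.array(c["R"]);return -R.T@np.array(c["t"]),R.T@np.array([s[0],s[1],1.])
def onz(cam,u,v,z):
    o,d=ray(cam,u,v);return o+d*(z-o[2])/d[2]
def atd(cam,u,v,D):
    o,d=ray(cam,u,v);return o+d*D
def save(cam,n,crop=None,k=1):
    im,d=get_image(cam);x=im
    if crop: a,b,c,e=crop;x=im[b:e,a:c]
    cv2.imwrite("pics/"+n,cv2.resize(x[...,::-1],None,fx=k,fy=k));return im,d
E
python3 - <<'E'
from h import *
a,_=save("top","t0.png");b,_=save("scene","s0.png")
for n,z in [("new1",0.023),("tray",.003),("well",.03),("spoon_grip",.009),("spoon_tip",.003),("drawer_front",.038),("catch_top",.088),("gel",0),("cup",0)]:
    for cam in("top","scene"):
        for m in mark_of(n,cam)[:9]: print(n,cam,round(m["conf"],2),np.round(m["position"]),np.round(onz(cam,*m["position"],z),3))
E
```

```text
pics
new1 top 0.63 [209. 217.] [0.563 0.324 0.023]
new1 top 0.6 [259. 172.] [0.696 0.186 0.023]
new1 top 0.55 [209. 239.] [0.503 0.321 0.023]
new1 top 0.51 [422. 223.] [ 0.563 -0.282  0.023]
new1 top 0.42 [243. 249.] [0.476 0.223 0.023]
new1 top 0.38 [239. 179.] [0.674 0.242 0.023]
new1 top 0.37 [292. 146.] [0.775 0.097 0.023]
new1 scene 0.71 [473. 276.] [0.51  0.325 0.023]
new1 scene 0.64 [438. 255.] [0.514 0.243 0.023]
new1 scene 0.63 [359. 292.] [0.707 0.205 0.023]
new1 scene 0.58 [453. 295.] [0.583 0.325 0.023]
new1 scene 0.57 [386. 306.] [0.695 0.26  0.023]
new1 scene 0.55 [403. 275.] [0.612 0.231 0.023]
tray top 0.86 [227. 226.] [0.541 0.275 0.003]
tray top 0.72 [429. 207.] [ 0.611 -0.309  0.003]
tray scene 0.57 [441. 275.] [0.537 0.271 0.003]
well top 0.8 [325. 248.] [ 0.487 -0.006  0.03 ]
well scene 0.56 [362. 190.] [ 0.465 -0.02   0.03 ]
spoon_grip top 0.6 [326. 178.] [ 0.685 -0.006  0.009]
spoon_grip scene 0.94 [293. 236.] [ 0.691 -0.012  0.009]
spoon_grip scene 0.48 [348. 187.] [ 0.459 -0.072  0.009]
spoon_tip top 0.91 [289. 178.] [0.683 0.101 0.003]
spoon_tip scene 0.82 [332. 264.] [0.681 0.104 0.003]
drawer_front top 0.87 [421. 224.] [ 0.561 -0.276  0.038]
drawer_front scene 0.62 [269. 159.] [ 0.557 -0.282  0.038]
catch_top top 0.51 [244. 247.] [0.485 0.209 0.088]
catch_top top 0.39 [431. 206.] [ 0.608 -0.291  0.088]
catch_top top 0.28 [316. 244.] [0.498 0.017 0.088]
catch_top scene 0.48 [252. 148.] [ 0.606 -0.287  0.088]
gel top 0.94 [330. 137.] [ 0.809 -0.015  0.   ]
gel scene 0.65 [248. 258.] [ 0.8   -0.028  0.   ]
cup top 0.93 [294. 142.] [0.791 0.09  0.   ]
cup top 0.57 [210. 215.] [0.57  0.325 0.   ]
cup top 0.33 [243. 208.] [0.594 0.232 0.   ]
cup scene 0.91 [287. 283.] [0.782 0.083 0.   ]
```

```bash
python3 - <<'E'
import cv2
a=cv2.imread("pics/t0.png")[110:310,170:490];b=cv2.imread("pics/s0.png")[110:350,180:520]
cv2.imwrite("pics/t0c.png",cv2.resize(a,None,fx=2.5,fy=2.5));cv2.imwrite("pics/s0c.png",cv2.resize(b,None,fx=2.35,fy=2.35))
E
```

```text
(no output)
```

View pics/t0c.png

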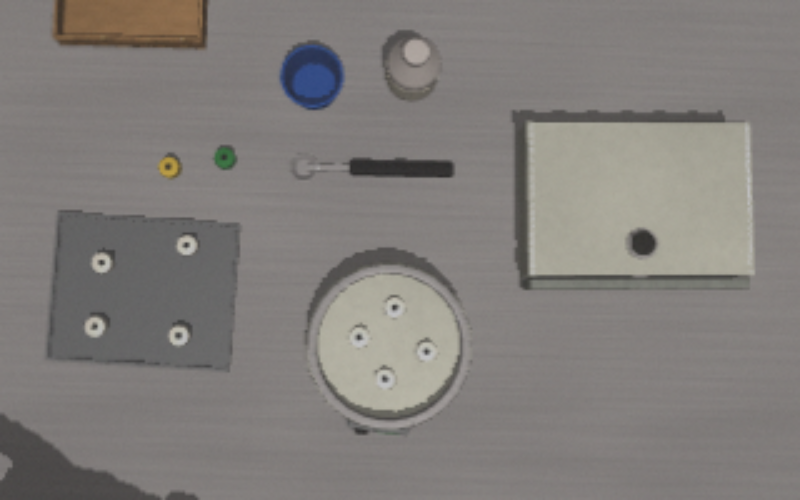

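View pics/s0c.png

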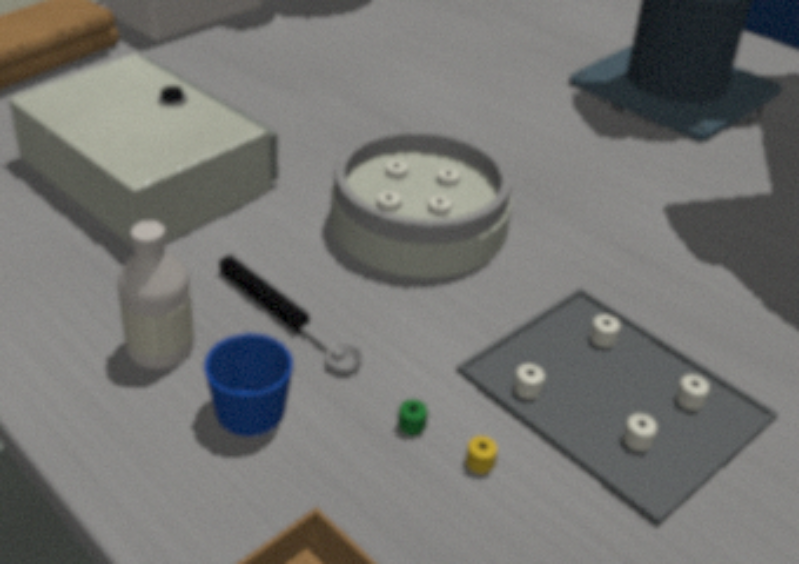

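Four white beads stand on the tray (top picture about (210,215), (244,208), (208,240), (241,244)). The green and yellow look-alikes lie outside it, the four old beads are in the well, and the spoon is at about (326,178) pointing to +y. Next I refine the positions.

```bash
cat >> h.py <<'E'
def beads(cam,im,zs=0.023,lo=None):
    """white bead centres seen from the top: blobs brighter than surroundings on the tray"""
    out=[]
    g=im.min(2).astype(np.float32)
    return g
def trayb(im=None):
    if im is None: im,_=get_image("top")
    g=im.min(2).astype(int); m=np.zeros(g.shape,np.uint8)
    m[195:262,186:268]=(g[195:262,186:268]>135)
    n,l,s,c=cv2.connectedComponentsWithStats(cv2.morphologyEx(m,cv2.MORPH_CLOSE,np.ones((5,5),np.uint8)))
    return [(np.round(onz("top",*c[i],.021)[:2],4),s[i][4]) for i in range(1,n) if s[i][4]>20]
def rel(p):
    s=sense();R=Rn.from_rotvec(s["tcp_rot"]);d=R.inv().apply(np.array(p)-s["ee_pos"]);return np.round(d/0.025,2)
def st():
    s=sense();R=Rn.from_rotvec(s["tcp_rot"]).as_matrix();print("t",round(s["t"],2),"p",np.round(s["ee_pos"],4),"R",np.round(R.T,3).tolist(),"F",np.round(s["ft_force"],1),"w",round(s["gripper_width"],4),"q",np.round(s["joints"],2))
E
python3 - <<'E'
from h import *
st();im,d=get_image("top");print(trayb(im))
for n,(u,v),z in [("o",(327.6,232.8),.05),("o",(313.6,244.4),.05),("o",(340.4,250.4),.05),("o",(323.6,261.2),.05),("btn",(170+642/2.5,110+243/2.5),.088),("frontL",(170+528/2.5,110+276/2.5),.076),("frontR",(170+752/2.5,110+275/2.5),.076),
 ("rim",(170+388/2.5,110+347/2.5),.064),("h-end",(170+453/2.5,110+169/2.5),.018),("h-front",(170+350/2.5,110+168/2.5),.018),("bowl",(170+303/2.5,110+167/2.5),.008)]: print(n,np.round(onz("top",u,v,z),4))
print(d[200:235:17,209], d[248,325])
E
```

```text
t 1.0 p [0.1833 0.5186 0.2533] R [[-0.943, 0.333, 0.0], [0.333, 0.943, -0.0], [-0.0, -0.0, -1.0]] F [0.2 0.3 0.2] w 0.0851 q [ 1.03  0.26  1.53  0.    1.35 -0.2 ]
[(array([0.5934, 0.2248]), np.int32(49)), (array([0.5705, 0.3211]), np.int32(47)), (array([0.4979, 0.3253]), np.int32(51)), (array([0.4905, 0.2304]), np.int32(46))]
o [ 0.5289 -0.0129  0.05  ]
o [0.4959 0.025  0.05  ]
o [ 0.4812 -0.0496  0.05  ]
o [ 0.4504 -0.0039  0.05  ]
btn [ 0.6053 -0.2794  0.088 ]
frontL [ 0.5665 -0.1574  0.076 ]
frontR [ 0.5741 -0.4057  0.076 ]
rim [ 0.4852 -0.0071  0.064 ]
h-end [ 0.6887 -0.0775  0.018 ]
h-front [0.6863 0.0409 0.018 ]
bowl [0.6871 0.0954 0.008 ]
[1.2123917 1.1930757 1.2063628] 1.1758397
```

Call:
drive_tool(targets=[[[0,0,1,0,0,-0.81],[0,0,1,0,0,-0.81],[0,0,1,0,0,-0.81],[-1,-0.6,0,0,0,0],[-1,-0.6,0,0,0,0],[-1,-0.6,0,0,0,0],[-1,-0.6,0,0,0,0],[-1,-0.6,0,0,0,0],[-1,-0.6,0,0,0,0],[-1,-0.6,0,0,0,0],[-1,-0.6,0,0,0,0],[-1,-0.6,0,0,0,0]]], hand=0.2, force=30)

```text
t: 2.55
ee_pos: [0.4091, 0.3829, 0.1784]
tcp_rot: [0.001, 3.141, 0.0]
ft_force: [-0.4, 0.8, 0.2]
gripper_width: 0.0683
finger_force: 0.0
```

Call:
drive_tool(targets=[[[-0.9,-0.58,1,0,0,0],[-0.9,-0.58,1,0,0,0],[-0.9,-0.58,1,0,0,0],[-0.86,-0.58,1,0,0,0],[0,0,1,0,0,0],[0,0,0.5,0,0,0],[0,0,0.3,0,0,0],[0,0,0,0,0,0]]])

```text
t: 3.55
ee_pos: [0.497, 0.3257, 0.0334]
tcp_rot: [0.0, -3.141, 0.0]
ft_force: [-0.5, 0.4, -0.6]
gripper_width: 0.0683
finger_force: 0.0
```

```bash
python3 - <<'E'
from h import *
st();save("scene","s1.png",(340,190,540,350),3);im,_=save("top","t1.png");print(trayb(im))
E
```

```text
t 3.55 p [0.497  0.3257 0.0334] R [[-1.0, -0.0, 0.0], [-0.0, 1.0, -0.0], [-0.0, -0.0, -1.0]] F [-0.5  0.4 -0.6] w 0.0683 q [ 0.39  0.56  1.67 -0.    0.91 -1.18]
[(array([0.6227, 0.1842]), np.int32(63)), (array([0.5934, 0.2246]), np.int32(50))]
```

View pics/s1.png

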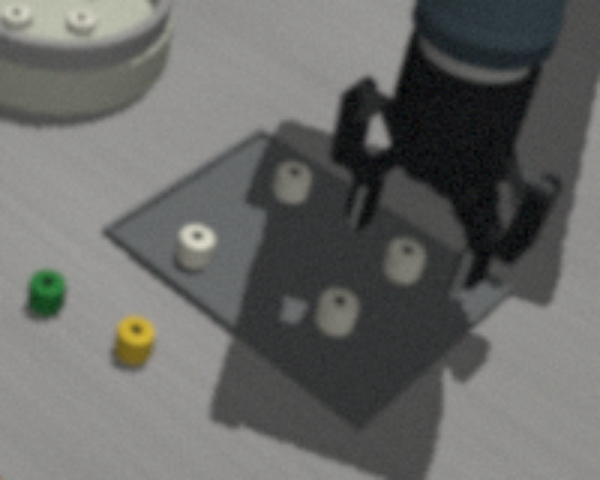

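```bash
python3 - <<'E'
from h import *
for p in [(.497,.3257,.0114),(.497,.3257,.02),(.498,.3253,.013),(.498,.3253,.023)]: print((w2p("scene",p)-[340,190])*3)
E
```

```text
[407.75905852 262.14832766]
[410.79861177 252.88494922]
[406.98564115 260.8304269 ]
[410.52291412 250.02221205]
```

The bead stands between the fingers, and its projection agrees with the picture at about (405,261). Closing now.

Call:
drive_tool(targets=[[[0,0,0.2,0,0,0],[0,0,0,0,0,0],[0,0,0,0,0,0],[0,0,0,0,0,0]]], hand=1, force=40)

```text
t: 4.15
ee_pos: [0.4974, 0.3255, 0.0286]
tcp_rot: [0.001, 3.141, 0.0]
ft_force: [-0.5, 0.0, 2.4]
gripper_width: 0.0223
finger_force: 39.3
```

Call:
drive_tool(targets=[[[0,0,-1,0,0,0],[0,-0.5,-1,0,0,0],[0,-0.8,-1,0,0,0],[0,-1,-0.2,0,0,0],[0,-1,0,0,0,0],[0,-1,0,0,0,0],[0,-1,0,0,0,0],[-0.2,-1,0,0,0,0],[-0.2,-1,0,0,0,0],[-0.2,-1,0,0,0,0],[-0.2,-1,0,0,0,0],[-0.2,-1,0,0,0,0]]])

```text
t: 5.65
ee_pos: [0.5221, 0.067, 0.1083]
tcp_rot: [0.001, 3.142, -0.0]
ft_force: [0.1, 0.2, -0.2]
gripper_width: 0.0225
finger_force: 39.2
```

Call:
drive_tool(targets=[[[-0.1,-1,0,0,0,0],[0,-1,0.2,0,0,0],[0,0,0.6,0,0,0],[0,0,0.4,0,0,0],[0,0,0,0,0,0]]])

```text
t: 6.28
ee_pos: [0.5234, 0.0189, 0.077]
tcp_rot: [0.001, -3.139, -0.001]
ft_force: [0.4, 0.5, 0.9]
gripper_width: 0.0225
finger_force: 39.3
```

Call:
drive_tool(targets=[[[0,0,0,0,0,0],[0,0,0,0,0,0],[0,0,-0.6,0,0,0],[0,0,-0.6,0,0,0]]], hand=0.6)

```text
t: 6.78
ee_pos: [0.5249, 0.0179, 0.1098]
tcp_rot: [0.001, 3.141, -0.0]
ft_force: [-0.1, -1.0, 0.6]
gripper_width: 0.034
finger_force: 0.0
```

Call:
drive_tool(targets=[[[0,1,-0.2,0,0,0],[0,1,0,0,0,0],[0.2,1,0,0,0,0],[0.2,1,0,0,0,0],[0.2,1,0,0,0,0],[0.2,1,0,0,0,0],[0.2,1,0,0,0,0],[0.3,1,0.6,0,0,0],[0,0.45,1,0,0,0],[0,0,0.5,0,0,0]]], hand=0.25)

```text
t: 8.02
ee_pos: [0.492, 0.2298, 0.061]
tcp_rot: [-0.002, 3.141, 0.0]
ft_force: [0.4, -0.0, -0.4]
gripper_width: 0.0645
finger_force: 0.0
```

```bash
python3 - <<'E'
from h import *
st();im,_=save("top","t2.png");save("scene","s2.png",(300,130,540,330),3)
print(trayb(im))
E
```

```text
t 8.03 p [0.492  0.2298 0.061 ] R [[-1.0, -0.001, -0.0], [-0.001, 1.0, 0.0], [0.0, 0.0, -1.0]] F [ 0.4 -0.  -0.4] w 0.0645 q [ 0.23  0.45  1.78  0.    0.91 -1.34]
[(array([0.5705, 0.3211]), np.int32(47))]
```

View pics/s2.png

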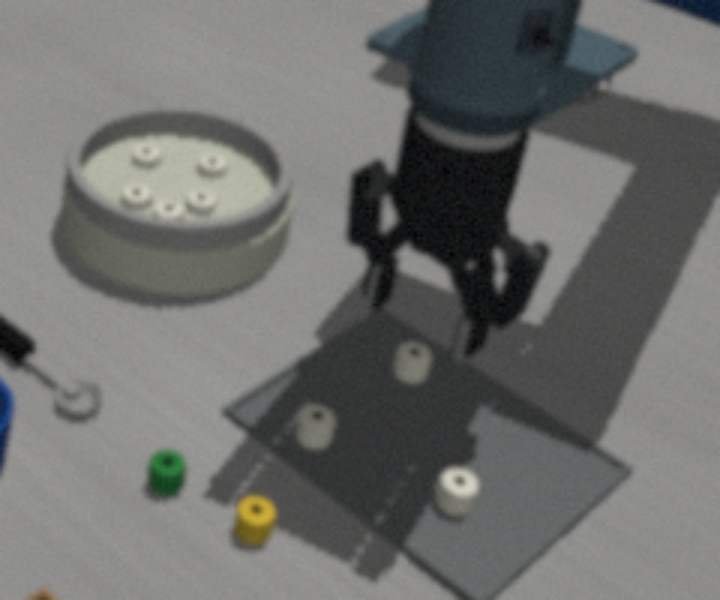

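The first bead stands in the well, the other three are where they were, and the gripper is above the next (412,362).

Call:
drive_tool(targets=[[[0.06,0,0.7,0,0,0],[0,0,0.6,0,0,0],[0,0,0,0,0,0]]])

```text
t: 8.5
ee_pos: [0.4902, 0.2285, 0.0277]
tcp_rot: [-0.002, -3.14, 0.001]
ft_force: [-0.8, -0.3, 1.1]
gripper_width: 0.064
finger_force: 0.0
```

Call:
drive_tool(targets=[[[0,0,0,0,0,0],[0,0,0,0,0,0],[0,0,0,0,0,0]]], hand=1)

```text
t: 8.88
ee_pos: [0.4912, 0.2293, 0.0291]
tcp_rot: [0.001, 3.14, 0.0]
ft_force: [-0.7, -0.7, 4.2]
gripper_width: 0.0221
finger_force: 39.2
```

Call:
drive_tool(targets=[[[0,0,-1,0,0,0],[0,-0.5,-1,0,0,0],[0.2,-1,-1,0,0,0],[0.2,-1,-0.2,0,0,0],[0.2,-1,0,0,0,0],[0.2,-1,0,0,0,0],[0.2,-1,0,0,0,0],[0.24,-1,0,0,0,0],[0,-1,0.2,0,0,0],[0,-0.43,0.6,0,0,0],[0,0,0.5,0,0,0],[0,0,0,0,0,0]]])

```text
t: 10.38
ee_pos: [0.4586, 0.0314, 0.0749]
tcp_rot: [-0.001, -3.139, -0.001]
ft_force: [0.3, -0.9, 0.4]
gripper_width: 0.0221
finger_force: 39.3
```

Call:
drive_tool(targets=[[[0,0,0,0,0,0],[0,0,0,0,0,0],[0,0,-0.6,0,0,0],[0,0,-0.6,0,0,0]]], hand=0.6)

```text
t: 10.88
ee_pos: [0.4596, 0.0312, 0.1065]
tcp_rot: [-0.0, 3.141, 0.0]
ft_force: [-0.4, 0.5, -0.5]
gripper_width: 0.0341
finger_force: 0.0
```

```bash
python3 - <<'E'
from h import *
st();im,_=save("top","t3.png")
print(trayb(im))
E
```

```text
t 10.88 p [0.4596 0.0312 0.1065] R [[-1.0, -0.0, -0.0], [-0.0, 1.0, 0.0], [0.0, 0.0, -1.0]] F [-0.4  0.5 -0.5] w 0.0341 q [-0.18  0.26  1.94  0.    0.94 -1.75]
[(array([0.5934, 0.2248]), np.int32(49)), (array([0.5705, 0.3211]), np.int32(47))]
```

Call:
drive_tool(targets=[[[-0.67,0.97,0,0,0,0],[-0.67,0.97,0,0,0,0],[-0.67,0.97,0,0,0,0],[-0.67,0.97,0,0,0,0],[-0.67,0.97,0,0,0,0],[-0.67,0.97,0,0,0,0],[-0.67,0.97,0.5,0,0,0],[-0.67,0.97,0.5,0,0,0],[0,0,1,0,0,0],[0,0,1,0,0,0],[0,0,0.1,0,0,0],[0,0,0,0,0,0]]], hand=0.25)

```text
t: 12.42
ee_pos: [0.5939, 0.225, 0.0287]
tcp_rot: [0.001, 3.141, 0.0]
ft_force: [-0.3, 0.5, 0.3]
gripper_width: 0.0644
finger_force: 0.0
```

Call:
drive_tool(targets=[[[0,0,0,0,0,0],[0,0,0,0,0,0],[0,0,0,0,0,0]]], hand=1)

```text
t: 12.8
ee_pos: [0.5943, 0.225, 0.0295]
tcp_rot: [0.001, 3.14, 0.001]
ft_force: [-0.5, -0.1, 5.3]
gripper_width: 0.0223
finger_force: 39.1
```

Call:
drive_tool(targets=[[[0,0,-1,0,0,0],[0.3,-0.68,-1,0,0,0],[0.3,-1,-1,0,0,0],[0.3,-1,-0.2,0,0,0],[0.3,-1,0,0,0,0],[0.3,-1,0,0,0,0],[0.3,-1,0,0,0,0],[0.35,-1,0,0,0,0],[0.35,-1,0,0,0,0],[0.35,-1,0,0,0,0],[0.4,-1,0,0,0,0],[0,-1,0,0,0,0]]])

```text
t: 14.3
ee_pos: [0.5114, -0.0427, 0.1084]
tcp_rot: [-0.001, -3.141, -0.0]
ft_force: [0.7, -1.1, -1.4]
gripper_width: 0.0222
finger_force: 39.2
```

Call:
drive_tool(targets=[[[0,0,0.6,0,0,0],[0,0,0.6,0,0,0],[0,0,0,0,0,0]]])

```text
t: 14.68
ee_pos: [0.5107, -0.0408, 0.0763]
tcp_rot: [0.0, -3.137, -0.002]
ft_force: [-0.6, 0.1, 0.0]
gripper_width: 0.0221
finger_force: 39.3
```

Call:
drive_tool(targets=[[[0,0,0,0,0,0],[0,0,0,0,0,0],[0,0,-0.6,0,0,0],[0,0,-0.6,0,0,0]]], hand=0.6)

```text
t: 15.18
ee_pos: [0.5126, -0.0421, 0.1098]
tcp_rot: [0.001, 3.141, -0.001]
ft_force: [0.6, -0.2, 0.6]
gripper_width: 0.034
finger_force: 0.0
```

```bash
python3 - <<'E'
from h import *
st();im,_=save("top","t4.png")
print(trayb(im))
E
```

```text
t 15.18 p [ 0.5126 -0.0421  0.1098] R [[-1.0, 0.0, -0.001], [0.0, 1.0, -0.0], [0.001, -0.0, -1.0]] F [ 0.6 -0.2  0.6] w 0.034 q [-0.3   0.34  1.81 -0.    0.99 -1.87]
[(array([0.5705, 0.3211]), np.int32(47))]
```

Call:
drive_tool(targets=[[[-0.2,1,0,0,0,0],[-0.2,1,0,0,0,0],[-0.2,1,0,0,0,0],[-0.2,1,0,0,0,0],[-0.2,1,0,0,0,0],[-0.2,1,0,0,0,0],[-0.2,1,0,0,0,0],[-0.2,1,0,0,0,0],[-0.2,1,0,0,0,0],[-0.2,1,0,0,0,0],[-0.2,1,0,0,0,0],[-0.12,1,0,0,0,0]]], hand=0.25)

```text
t: 16.73
ee_pos: [0.571, 0.2587, 0.1093]
tcp_rot: [0.001, 3.14, 0.001]
ft_force: [-0.4, 0.6, 0.8]
gripper_width: 0.0641
finger_force: 0.0
```

Call:
drive_tool(targets=[[[0,1,0,0,0,0],[0,1,0.2,0,0,0],[0,0.53,1,0,0,0],[0,0,1,0,0,0],[0,0,1,0,0,0],[0,0,0,0,0,0]]])

```text
t: 17.48
ee_pos: [0.5691, 0.3206, 0.0269]
tcp_rot: [-0.001, -3.138, 0.002]
ft_force: [-0.1, 0.4, 0.3]
gripper_width: 0.0642
finger_force: 0.0
```

Call:
drive_tool(targets=[[[0,0,0,0,0,0],[0,0,0,0,0,0],[0,0,0,0,0,0]]], hand=1)

```text
t: 17.85
ee_pos: [0.5715, 0.3215, 0.0301]
tcp_rot: [0.001, 3.139, 0.002]
ft_force: [-0.3, -0.1, 5.6]
gripper_width: 0.0223
finger_force: 39.1
```

Call:
drive_tool(targets=[[[0,0,-1,0,0,0],[0.3,-0.6,-1,0,0,0],[0.3,-1,-1,0,0,0],[0.35,-1,-0.2,0,0,0],[0.35,-1,0,0,0,0],[0.35,-1,0,0,0,0],[0.35,-1,0,0,0,0],[0.35,-1,0,0,0,0],[0.35,-1,0,0,0,0],[0.35,-1,0,0,0,0],[0.35,-1,0,0,0,0],[0.35,-1,0,0,0,0]]])

```text
t: 19.35
ee_pos: [0.4764, 0.0553, 0.1088]
tcp_rot: [0.001, 3.141, -0.0]
ft_force: [0.4, -0.8, -0.1]
gripper_width: 0.0223
finger_force: 39.2
```

Call:
drive_tool(targets=[[[0.35,-1,0,0,0,0],[0.35,-1,0,0,0,0],[0.35,-1,0,0,0,0],[0,-0.66,0.2,0,0,0],[0,0,0.6,0,0,0],[0,0,0.4,0,0,0],[0,0,0,0,0,0]]])

```text
t: 20.23
ee_pos: [0.4498, -0.0349, 0.0775]
tcp_rot: [-0.0, -3.14, -0.001]
ft_force: [0.1, 0.6, -0.3]
gripper_width: 0.0222
finger_force: 39.2
```

Call:
drive_tool(targets=[[[0,0,0,0,0,0],[0,0,0,0,0,0],[0,0,-0.6,0,0,0],[0,0,-0.6,0,0,0]]], hand=0.6)

```text
t: 20.72
ee_pos: [0.4503, -0.0352, 0.1089]
tcp_rot: [0.0, 3.141, -0.0]
ft_force: [0.8, -0.6, -0.2]
gripper_width: 0.0341
finger_force: 0.0
```

Call:
drive_tool(targets=[[[-0.62,-0.98,-0.7,0,0,0],[-0.62,-0.98,-0.7,0,0,0],[-0.62,-0.98,0,0,0,0],[-0.62,-0.98,0,0,0,0],[-0.62,-0.98,0,0,0,0],[-0.62,-0.98,0,0,0,0],[-0.62,-0.98,0,0,0,0],[-0.62,-0.98,0,0,0,0],[-0.62,-0.98,0,0,0,0],[-0.62,-0.98,0,0,0,0],[0,0,0,0,0,0]]], hand=1)

```text
t: 22.1
ee_pos: [0.6059, -0.2822, 0.1432]
tcp_rot: [0.003, 3.141, -0.001]
ft_force: [-0.4, 0.8, -0.5]
gripper_width: -0.0002
finger_force: 0.0
```

```bash
python3 - <<'E'
from h import *
st();im,_=save("top","t5.png",(170,110,490,310),2.5);print(trayb(im))
E
```

```text
t 22.1 p [ 0.6059 -0.2822  0.1432] R [[-1.0, 0.002, -0.001], [0.002, 1.0, -0.001], [0.001, -0.001, -1.0]] F [-0.4  0.8 -0.5] w -0.0002 q [-0.6   0.55  1.37 -0.    1.22 -2.17]
[(array([0.5143, 0.2782]), np.int32(962))]
```

View pics/t5.png

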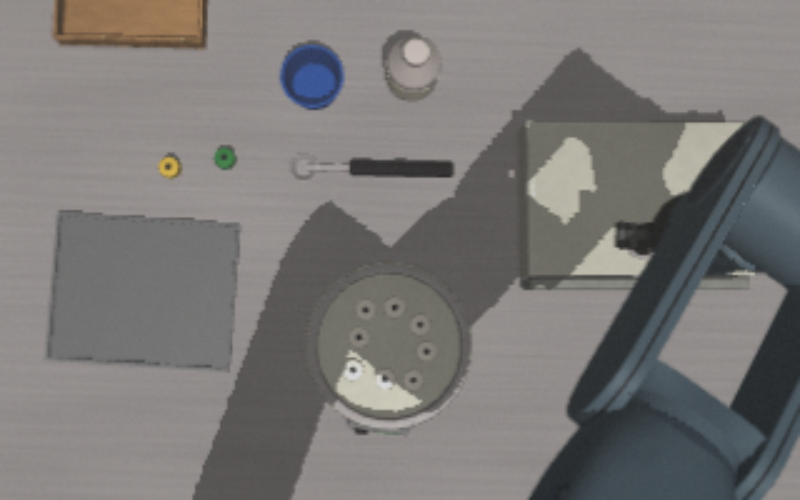

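The tray is empty and eight beads stand in the well. The shut fingertips are over the catch button, so I press it.

Call:
drive_tool(targets=[[[0,0.06,0.5,0,0,0],[0,0,0.5,0,0,0],[0,0,0.25,0,0,0],[0,0,0.15,0,0,0],[0,0,0.1,0,0,0],[0,0,0.06,0,0,0],[0,0,0,0,0,0]]])

```text
t: 23.02
ee_pos: [0.6051, -0.2785, 0.1046]
tcp_rot: [-0.001, -3.142, -0.001]
ft_force: [-1.4, 3.1, 4.8]
gripper_width: 0.0
finger_force: 2.1
```

Call:
drive_tool(targets=[[[0,0,0.1,0,0,0],[0,0,0.05,0,0,0],[0,0,0,0,0,0],[0,0,-0.6,0,0,0],[0,0,-1,0,0,0],[0,0,-1,0,0,0]]])

```text
t: 23.78
ee_pos: [0.6053, -0.2795, 0.1665]
tcp_rot: [0.001, 3.141, -0.001]
ft_force: [-0.5, -0.2, -0.2]
gripper_width: -0.0001
finger_force: 0.0
```

```bash
python3 - <<'E'
from h import *
st();im,_=get_image("top")
for n,z in [("drawer_front",.038),("spoon_grip",.009),("spoon_tip",.003)]:
    for m in mark_of(n,"top")[:2]: print(n,round(m["conf"],2),np.round(onz("top",*m["position"],z),3))
m=((im.max(2)<75)&(np.indices(im.shape[:2])[0]<187)&(np.indices(im.shape[:2])[0]>168)); m[:,:300]=0;m[:,362:]=0
v,u=np.nonzero(m);print(u.min(),u.max(),v.min(),v.max())
c=cv2.minAreaRect(np.float32(np.c_[u,v]));print(c,onz("top",*c[0],.018))
E
```

```text
t 23.77 p [ 0.6053 -0.2795  0.1665] R [[-1.0, 0.001, -0.0], [0.001, 1.0, -0.001], [0.0, -0.001, -1.0]] F [-0.5 -0.2 -0.2] w -0.0001 q [-0.6   0.53  1.35 -0.    1.27 -2.17]
drawer_front 0.41 [0.681 0.099 0.038]
spoon_grip 0.89 [ 0.687 -0.005  0.009]
spoon_tip 0.9 [0.69  0.105 0.003]
310 350 174 180
((330.0, 177.0), (6.0, 40.0), 90.0) [ 0.68861827 -0.01646686  0.018     ]
```

Call:
drive_tool(targets=[[[0,0,0,0,0,0.94],[0,0,0,0,0,0.94],[0,0,0,0,0,0.94],[0,0,0,0,0,0.94],[0,0,0,0,0,0.94],[0,0,0,0,0,0.94],[0,0,0,0,0,0.94],[0,0,0,0,0,0.94],[0,0,0,0,0,0.94],[0,0,0,0,0,0.94],[0,0,0,0,0,0.94],[0,0,0,0,0,0.93]]], hand=0.4)

```text
t: 25.48
ee_pos: [0.6044, -0.2786, 0.1635]
tcp_rot: [-2.228, -2.211, 0.001]
ft_force: [-0.0, -0.5, 0.5]
gripper_width: 0.0514
finger_force: 0.0
```

Call:
drive_tool(targets=[[[1,0.3,0,0,0,0],[1,0.3,0,0,0,0],[1,0.3,0,0,0,0],[1,0.3,0,0,0,0],[1,0.3,0,0,0,0],[1,0.3,0,0,0,0],[1,0.3,0,0,0,0],[1,0.3,0.3,0,0,0],[1,0.3,0.6,0,0,0],[1,0.3,1,0,0,0],[0.92,0.28,1,0,0,0],[0,0,0.5,0,0,0]]])

```text
t: 26.98
ee_pos: [0.6865, -0.0042, 0.077]
tcp_rot: [-2.22, -2.217, 0.004]
ft_force: [0.4, -0.2, -0.0]
gripper_width: 0.0513
finger_force: 0.0
```

```bash
python3 - <<'E'
from h import *
st();im,_=get_image("top")
for cam in("top","scene"):
  if cam=="scene": save("scene","s6.png",(180,100,440,320),3)
  for n,z in [("drawer_front",.038),("spoon_grip",.009),("spoon_tip",.003)]:
    for m in mark_of(n,cam)[:2]: print(n,round(m["conf"],2),np.round(onz(cam,*m["position"],z),3))
E
```

```text
t 26.98 p [ 0.6865 -0.0042  0.077 ] R [[0.001, 1.0, 0.001], [1.0, -0.001, -0.005], [-0.005, 0.001, -1.0]] F [ 0.4 -0.2 -0. ] w 0.0513 q [-0.17  0.65  1.37  0.    1.13 -0.17]
drawer_front 0.57 [ 0.418 -0.29   0.038]
spoon_grip 0.59 [0.545 0.279 0.009]
spoon_grip 0.46 [0.692 0.005 0.009]
spoon_tip 0.45 [0.681 0.107 0.003]
drawer_front 0.61 [ 0.398 -0.295  0.038]
drawer_front 0.38 [0.707 0.134 0.038]
spoon_grip 0.62 [ 0.691 -0.009  0.009]
spoon_tip 0.76 [0.687 0.101 0.003]
```

View pics/s6.png

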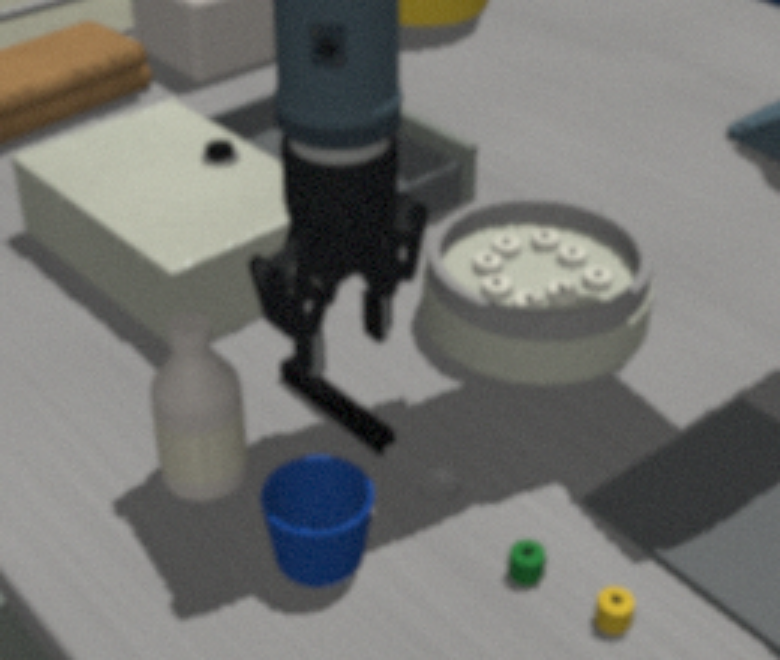

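The drawer has sprung out, the spoon is unmoved and the gripper is above its handle. Descending to grip.

Call:
drive_tool(targets=[[[-0.08,0.02,0.8,0,0,0],[0,0,0.8,0,0,0],[0,0,0.4,0,0,0],[0,0,0.06,0,0,0],[0,0,0,0,0,0]]])

```text
t: 28.0
ee_pos: [0.6887, -0.0081, 0.029]
tcp_rot: [2.225, 2.218, 0.0]
ft_force: [-0.1, -1.2, 0.6]
gripper_width: 0.0513
finger_force: 0.0
```

Call:
drive_tool(targets=[[[0,0,0,0,0,0],[0,0,0,0,0,0],[0,0,0,0,0,0]]], hand=1, force=100)

```text
t: 28.38
ee_pos: [0.6891, -0.0082, 0.0302]
tcp_rot: [2.224, 2.217, 0.002]
ft_force: [-1.1, 0.9, 4.4]
gripper_width: 0.0129
finger_force: 98.8
```

Call:
drive_tool(targets=[[[0,0,-0.5,0,0,0],[0,0,-1,0,0,0],[0,0,-1,0,0,0],[0,0,-1,0,0,0],[0,0,-1,0,0,0],[0,0,-1,0,0,0]]])

```text
t: 29.12
ee_pos: [0.6884, -0.0082, 0.168]
tcp_rot: [2.225, 2.218, 0.0]
ft_force: [1.1, -1.0, -0.9]
gripper_width: 0.0131
finger_force: 98.1
```

Call:
drive_tool(targets=[[[0,-0.9,-0.4,0,0,0],[0,-0.9,-0.4,0,0,0],[0,-0.9,-0.4,0,0,0],[0,-0.9,-0.4,0,0,0],[0,-0.9,0,0,0,0],[0,-0.9,0,0,0,0],[0,-0.9,0,0,0,0],[0,-0.9,0,0,0,0],[0,-0.9,0,0,0,0],[0,-0.9,0,0,0,0],[0,-0.8,0,0,0,0],[0,-0.3,0,0,0,0]]])

```text
t: 30.62
ee_pos: [0.4351, -0.0072, 0.2071]
tcp_rot: [2.225, 2.217, 0.0]
ft_force: [-0.5, 1.0, -0.7]
gripper_width: 0.0127
finger_force: 98.2
```

Call:
drive_tool(targets=[[[0,0,0,0,0,0.94],[0,0,0,0,0,0.94],[0,0,0,0,0,0.94],[0,0,0,0,0,0.94],[0,0,0,0,0,0.94],[0,0,0,0,0,0.94],[0,0,0,0,0,0.94],[0,0,0,0,0,0.94],[0,0,0,0,0,0.94],[0,0,0,0,0,0.94],[0,0,0,0,0,0.94],[0,0,0,0,0,0.91]]])

```text
t: 32.12
ee_pos: [0.4366, -0.0074, 0.2069]
tcp_rot: [3.141, -0.012, 0.001]
ft_force: [0.9, 0.2, -1.0]
gripper_width: 0.0129
finger_force: 98.2
```

Call:
drive_tool(targets=[[[0,0,0,0,-0.9,0],[0,0,0,0,-0.9,0],[0,0,0,0,-0.9,0],[0,0,0,0,-0.9,0],[0,0,0,0,-0.9,0],[0,0,0,0,-0.9,0],[0,0,0,0,-0.85,0],[0,0,0,0,0,0]]])

```text
t: 33.12
ee_pos: [0.4368, -0.0074, 0.2043]
tcp_rot: [-2.844, 0.004, 1.33]
ft_force: [0.1, 0.3, -0.9]
gripper_width: 0.0129
finger_force: 98.2
```

```bash
python3 - <<'E'
from h import *
st();print(rel([.4345,-.0065,.20]));save("scene","s7.png",(260,60,480,280),2.7);save("top","t7.png")
s=sense();R=Rn.from_rotvec(s["tcp_rot"]);print("tip",R.apply([.1197,0,.0272])+s["ee_pos"])
c,sn=np.cos(np.radians(50)),np.sin(np.radians(50))
f=np.arange(25)*2*np.pi/24; P=.04*np.c_[np.cos(f),np.sin(f)]/.025; d=np.diff(P,axis=0)
for a,b in d: print([round(c*a,2),round(-b,2),round(-sn*a,2),0,0,0],end=",")
E
```

```text
t 33.12 p [ 0.4368 -0.0074  0.2043] R [[0.641, -0.002, -0.767], [-0.003, -1.0, -0.001], [-0.767, 0.003, -0.641]] F [ 0.1  0.3 -0.9] w 0.0129 q [-0.17  0.64  1.36 -0.14  2.01  1.4 ]
[ 0.07 -0.03  0.18]
tip [ 0.49282612 -0.00751332  0.09717896]
[np.float64(-0.04), np.float64(-0.41), np.float64(0.04), 0, 0, 0],[np.float64(-0.1), np.float64(-0.39), np.float64(0.12), 0, 0, 0],[np.float64(-0.16), np.float64(-0.33), np.float64(0.19), 0, 0, 0],[np.float64(-0.21), np.float64(-0.25), np.float64(0.25), 0, 0, 0],[np.float64(-0.25), np.float64(-0.16), np.float64(0.3), 0, 0, 0],[np.float64(-0.27), np.float64(-0.05), np.float64(0.32), 0, 0, 0],[np.float64(-0.27), np.float64(0.05), np.float64(0.32), 0, 0, 0],[np.float64(-0.25), np.float64(0.16), np.float64(0.3), 0, 0, 0],[np.float64(-0.21), np.float64(0.25), np.float64(0.25), 0, 0, 0],[np.float64(-0.16), np.float64(0.33), np.float64(0.19), 0, 0, 0],[np.float64(-0.1), np.float64(0.39), np.float64(0.12), 0, 0, 0],[np.float64(-0.04), np.float64(0.41), np.float64(0.04), 0, 0, 0],[np.float64(0.04), np.float64(0.41), np.float64(-0.04), 0, 0, 0],[np.float64(0.1), np.float64(0.39), np.float64(-0.12), 0, 0, 0],[np.float64(0.16), np.float64(0.33), np.float64(-0.19), 0, 0, 0],[np.float64(0.21), np.float64(0.25), np.float64(-0.25), 0, 0, 0],[np.float64(0.25), np.float64(0.16), np.float64(-0.3), 0, 0, 0],[np.float64(0.27), np.float64(0.05), np.float64(-0.32), 0, 0, 0],[np.float64(0.27), np.float64(-0.05), np.float64(-0.32), 0, 0, 0],[np.float64(0.25), np.float64(-0.16), np.float64(-0.3), 0, 0, 0],[np.float64(0.21), np.float64(-0.25), np.float64(-0.25), 0, 0, 0],[np.float64(0.16), np.float64(-0.33), np.float64(-0.19), 0, 0, 0],[np.float64(0.1), np.float64(-0.39), np.float64(-0.12), 0, 0, 0],[np.float64(0.04), np.float64(-0.41), np.float64(-0.04), 0, 0, 0],
```

View pics/s7.png

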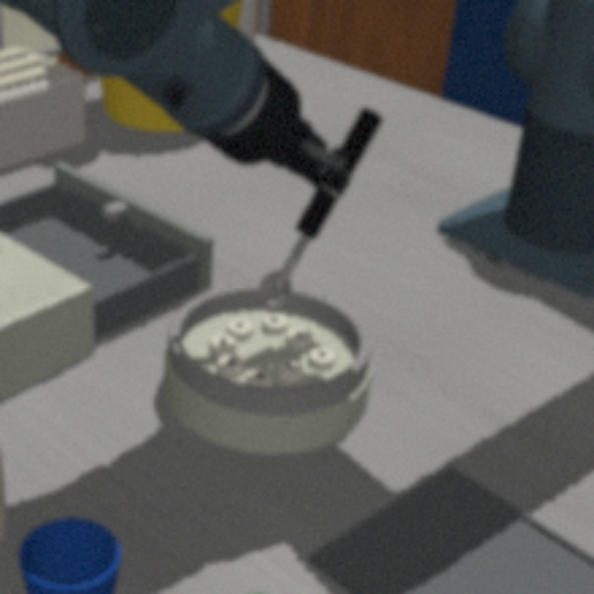

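Call:
drive_tool(targets=[[[0.4,-0.03,0.36,0,0,0],[0.4,0,0.36,0,0,0],[0.4,0,0.36,0,0,0],[0.35,0,0.31,0,0,0],[0,0,0,0,0,0]]])

```text
t: 33.85
ee_pos: [0.4338, -0.0065, 0.1536]
tcp_rot: [-2.844, 0.005, 1.33]
ft_force: [-1.4, 0.9, -0.4]
gripper_width: 0.0131
finger_force: 98.2
```

```bash
python3 - <<'E'
from h import *
st();s=sense();R=Rn.from_rotvec(s["tcp_rot"]);T=R.apply([.1197,0,.0272])+s["ee_pos"];print("tip",T,w2p("scene",T),w2p("top",T))
get_image("top");get_image("scene")
for c in("top","scene"): print([(round(m["conf"],2),np.round(m["position"],1)) for m in mark_of("spoon_tip",c)[:2]])
E
```

```text
t 33.85 p [ 0.4338 -0.0065  0.1536] R [[0.641, -0.002, -0.767], [-0.003, -1.0, -0.0], [-0.767, 0.003, -0.641]] F [-1.4  0.9 -0.4] w 0.0131 q [-0.17  0.69  1.4  -0.14  1.91  1.42]
tip [ 0.48966531 -0.00666916  0.04429866] [358.98227168 190.90587445] [324.94262014 246.8621699 ]
[]
[(0.63, array([357.4, 189.3]))]
```

Call:
drive_tool(targets=[[[0.16,0,0.13,0,0,0],[0.12,0,0.1,0,0,0],[0,0,0,0,0,0]]])

```text
t: 34.42
ee_pos: [0.4343, -0.0065, 0.1452]
tcp_rot: [-2.845, 0.005, 1.328]
ft_force: [0.8, 0.2, -1.1]
gripper_width: 0.0127
finger_force: 98.2
```

```bash
python3 - <<'E'
import numpy as np
c,sn=np.cos(np.radians(50)),np.sin(np.radians(50))
f=np.radians(np.linspace(180,360,13));r=np.linspace(0,1.6,13)
P=np.c_[r*np.cos(f),r*np.sin(f)]
for a,b in np.diff(P,axis=0): print([float(round(x,2)) for x in(c*a,-b,-sn*a)],end=",")
E
```

```text
[-0.08, 0.03, 0.1],[-0.07, 0.1, 0.08],[-0.03, 0.15, 0.04],[0.01, 0.18, -0.01],[0.06, 0.18, -0.07],[0.11, 0.16, -0.13],[0.16, 0.1, -0.19],[0.19, 0.02, -0.22],[0.2, -0.08, -0.24],[0.2, -0.18, -0.23],[0.17, -0.29, -0.2],[0.12, -0.38, -0.14],
```

Call:
drive_tool(targets=[[[-0.03,0.03,0.14,0,0,0],[-0.07,0.1,0.08,0,0,0],[-0.03,0.15,0.04,0,0,0],[0.01,0.18,-0.01,0,0,0],[0.06,0.18,-0.07,0,0,0],[0.11,0.16,-0.13,0,0,0],[0.16,0.1,-0.19,0,0,0],[0.19,0.02,-0.22,0,0,0],[0.2,-0.08,-0.24,0,0,0],[0.2,-0.18,-0.23,0,0,0],[0.17,-0.29,-0.2,0,0,0],[0.12,-0.38,-0.14,0,0,0]]])

```text
t: 35.92
ee_pos: [0.4748, -0.0058, 0.1433]
tcp_rot: [-2.846, 0.005, 1.327]
ft_force: [-0.9, -0.4, -0.7]
gripper_width: 0.0124
finger_force: 98.2
```

Call:
drive_tool(targets=[[[-0.04,-0.41,0.04,0,0,0],[-0.1,-0.39,0.12,0,0,0],[-0.16,-0.33,0.19,0,0,0],[-0.21,-0.25,0.25,0,0,0],[-0.25,-0.16,0.3,0,0,0],[-0.27,-0.05,0.32,0,0,0],[-0.27,0.05,0.32,0,0,0],[-0.25,0.16,0.3,0,0,0],[-0.21,0.25,0.25,0,0,0],[-0.16,0.33,0.19,0,0,0],[-0.1,0.39,0.12,0,0,0],[-0.04,0.41,0.04,0,0,0]]])

```text
t: 37.42
ee_pos: [0.3949, -0.0067, 0.1442]
tcp_rot: [-2.847, 0.005, 1.323]
ft_force: [2.4, 2.1, 4.9]
gripper_width: 0.013
finger_force: 98.9
```

```bash
cat >> h.py <<'E'
def tip():
    s=sense();R=Rn.from_rotvec(s["tcp_rot"]);T=R.apply([.1197,0,.0272])+s["ee_pos"];print("tip",np.round(T,4),w2p("scene",T));get_image("scene")
    print([(round(m["conf"],2),np.round(m["position"],1)) for m in mark_of("spoon_tip","scene")[:2]])
E
python3 -c "
from h import *
st();tip();save('top','t8.png',(270,190,390,310),4)"
```

```text
t 37.42 p [ 0.3949 -0.0067  0.1442] R [[0.645, -0.002, -0.764], [-0.004, -1.0, -0.0], [-0.764, 0.003, -0.645]] F [2.4 2.1 4.9] w 0.013 q [-0.18  0.65  1.52 -0.14  1.83  1.42]
tip [ 0.4513 -0.0069  0.0352] [369.33801575 188.30794893]
[(0.94, array([363.4, 185.2]))]
```

View pics/t8.png

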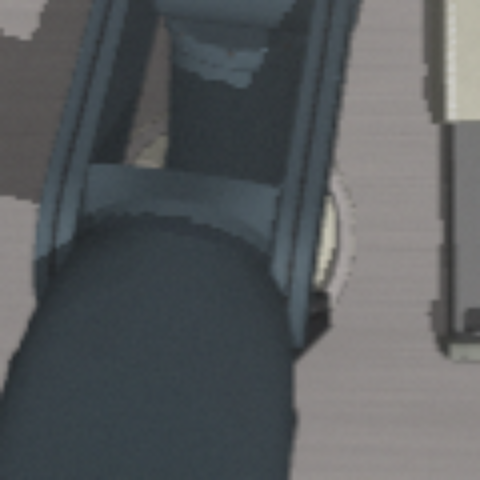

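The arm hides the bath from above. A look from the scene camera.

```bash
python3 -c "
from h import *
save('scene','s8.png',(290,80,450,240),3.7)"
```

```text
(no output)
```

View pics/s8.png

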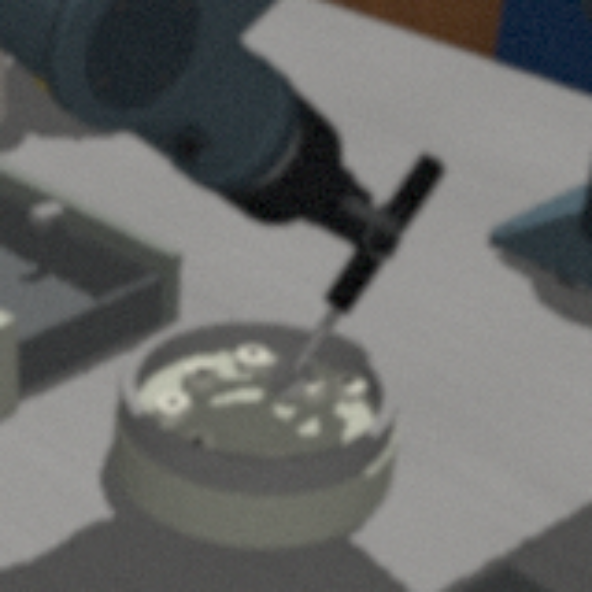

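The bowl is in among the beads at about (275,395) and is moving them. Stirring on.

Call:
drive_tool(targets=[[[0.04,0.41,-0.04,0,0,0],[0.1,0.39,-0.12,0,0,0],[0.16,0.33,-0.19,0,0,0],[0.21,0.25,-0.25,0,0,0],[0.25,0.16,-0.3,0,0,0],[0.27,0.05,-0.32,0,0,0],[0.27,-0.05,-0.32,0,0,0],[0.25,-0.16,-0.3,0,0,0],[0.21,-0.25,-0.25,0,0,0],[0.16,-0.33,-0.19,0,0,0],[0.1,-0.39,-0.12,0,0,0],[0.04,-0.41,-0.04,0,0,0]]])

```text
t: 39.12
ee_pos: [0.4746, -0.0057, 0.1433]
tcp_rot: [-2.846, 0.004, 1.327]
ft_force: [-0.3, 0.5, -0.3]
gripper_width: 0.0128
finger_force: 98.1
```

Call:
drive_tool(targets=[[[-0.04,-0.41,0.04,0,0,0],[-0.1,-0.39,0.12,0,0,0],[-0.16,-0.33,0.19,0,0,0],[-0.21,-0.25,0.25,0,0,0],[-0.25,-0.16,0.3,0,0,0],[-0.27,-0.05,0.32,0,0,0],[-0.27,0.05,0.32,0,0,0],[-0.25,0.16,0.3,0,0,0],[-0.21,0.25,0.25,0,0,0],[-0.16,0.33,0.19,0,0,0],[-0.1,0.39,0.12,0,0,0],[-0.04,0.41,0.04,0,0,0]]])

```text
t: 40.62
ee_pos: [0.3945, -0.007, 0.1437]
tcp_rot: [-2.846, 0.005, 1.327]
ft_force: [0.7, 0.6, -0.2]
gripper_width: 0.0126
finger_force: 98.3
```

```bash
python3 -c "
from h import *
st();tip()"
```

```text
t 40.62 p [ 0.3945 -0.007   0.1437] R [[0.643, -0.002, -0.766], [-0.004, -1.0, 0.0], [-0.766, 0.003, -0.643]] F [ 0.7  0.6 -0.2] w 0.0126 q [-0.18  0.65  1.52 -0.14  1.83  1.42]
tip [ 0.4506 -0.0073  0.0345] [369.40262994 188.37323836]
[(0.69, array([364.6, 188.8]))]
```

Call:
drive_tool(targets=[[[0.04,0.41,-0.04,0,0,0],[0.1,0.39,-0.12,0,0,0],[0.16,0.33,-0.19,0,0,0],[0.21,0.25,-0.25,0,0,0],[0.25,0.16,-0.3,0,0,0],[0.27,0.05,-0.32,0,0,0],[0.27,-0.05,-0.32,0,0,0],[0.25,-0.16,-0.3,0,0,0],[0.21,-0.25,-0.25,0,0,0],[0.16,-0.33,-0.19,0,0,0],[0.1,-0.39,-0.12,0,0,0],[0.04,-0.41,-0.04,0,0,0]]])

```text
t: 42.22
ee_pos: [0.4746, -0.0057, 0.1433]
tcp_rot: [-2.846, 0.004, 1.327]
ft_force: [-0.5, -1.0, -1.2]
gripper_width: 0.0129
finger_force: 98.2
```

Call:
drive_tool(targets=[[[-0.04,-0.41,0.04,0,0,0],[-0.1,-0.39,0.12,0,0,0],[-0.16,-0.33,0.19,0,0,0],[-0.21,-0.25,0.25,0,0,0],[-0.25,-0.16,0.3,0,0,0],[-0.27,-0.05,0.32,0,0,0],[-0.27,0.05,0.32,0,0,0],[-0.25,0.16,0.3,0,0,0],[-0.21,0.25,0.25,0,0,0],[-0.16,0.33,0.19,0,0,0],[-0.1,0.39,0.12,0,0,0],[-0.04,0.41,0.04,0,0,0]]])

```text
t: 43.72
ee_pos: [0.3947, -0.0064, 0.1436]
tcp_rot: [-2.845, 0.004, 1.325]
ft_force: [0.4, 2.8, -1.3]
gripper_width: 0.0129
finger_force: 98.5
```

Call:
drive_tool(targets=[[[0.04,0.41,-0.04,0,0,0],[0.1,0.39,-0.12,0,0,0],[0.16,0.33,-0.19,0,0,0],[0.21,0.25,-0.25,0,0,0],[0.25,0.16,-0.3,0,0,0],[0.27,0.05,-0.32,0,0,0],[0.27,-0.05,-0.32,0,0,0],[0.25,-0.16,-0.3,0,0,0],[0.21,-0.25,-0.25,0,0,0],[0.16,-0.33,-0.19,0,0,0],[0.1,-0.39,-0.12,0,0,0],[0.04,-0.41,-0.04,0,0,0]]])

```text
t: 45.22
ee_pos: [0.4744, -0.007, 0.1446]
tcp_rot: [2.845, -0.006, -1.329]
ft_force: [-0.8, -4.7, 5.3]
gripper_width: 0.0129
finger_force: 100.2
```

Call:
drive_tool(targets=[[[-0.04,-0.41,0.04,0,0,0],[-0.1,-0.39,0.12,0,0,0],[-0.16,-0.33,0.19,0,0,0],[-0.21,-0.25,0.25,0,0,0],[-0.25,-0.16,0.3,0,0,0],[-0.27,-0.05,0.32,0,0,0],[-0.27,0.05,0.32,0,0,0],[-0.25,0.16,0.3,0,0,0],[-0.21,0.25,0.25,0,0,0],[-0.16,0.33,0.19,0,0,0],[-0.1,0.39,0.12,0,0,0],[-0.04,0.41,0.04,0,0,0]]])

```text
t: 46.72
ee_pos: [0.3951, -0.0068, 0.1436]
tcp_rot: [-2.847, 0.005, 1.323]
ft_force: [6.1, 2.5, 4.5]
gripper_width: 0.0127
finger_force: 100.7
```

Call:
drive_tool(targets=[[[0.04,0.41,-0.04,0,0,0],[0.1,0.39,-0.12,0,0,0],[0.16,0.33,-0.19,0,0,0],[0.21,0.25,-0.25,0,0,0],[0.25,0.16,-0.3,0,0,0],[0.27,0.05,-0.32,0,0,0],[0.27,-0.05,-0.32,0,0,0],[0.25,-0.16,-0.3,0,0,0],[0.21,-0.25,-0.25,0,0,0],[0.16,-0.33,-0.19,0,0,0],[0.1,-0.39,-0.12,0,0,0],[0.04,-0.41,-0.04,0,0,0]]])

```text
t: 48.22
ee_pos: [0.473, -0.0076, 0.1446]
tcp_rot: [2.841, -0.008, -1.335]
ft_force: [-5.7, -4.3, 6.1]
gripper_width: 0.0128
finger_force: 99.8
```

```bash
python3 -c "
from h import *
st();tip();save('scene','s9.png',(290,80,450,240),3.7)"
```

```text
t 48.23 p [ 0.473  -0.0076  0.1446] R [[0.638, -0.006, -0.77], [-0.004, -1.0, 0.004], [-0.77, 0.0, -0.638]] F [-5.7 -4.3  6.1] w 0.0128 q [-0.16  0.77  1.29 -0.14  1.96  1.42]
tip [ 0.5284 -0.0083  0.0351] [346.96401343 199.7142144 ]
[(0.75, array([348.9, 196.8])), (0.27, array([356.8, 202.4]))]
```

View pics/s9.png

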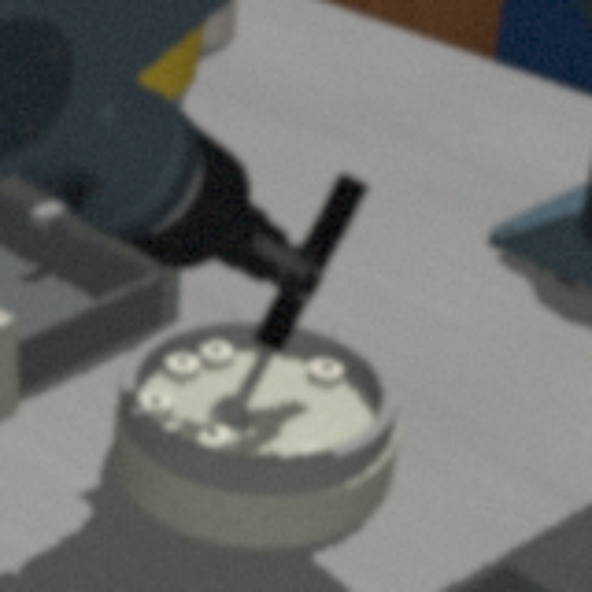

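Call:
drive_tool(targets=[[[-0.3,0,0.2,0,0,0],[-0.5,0,-0.4,0,0,0],[-0.7,0,-0.6,0,0,0],[-0.7,0,-0.6,0,0,0],[-0.7,0,-0.6,0,0,0],[0,0,0,0,0.9,0],[0,0,0,0,0.9,0],[0,0,0,0,0.9,0],[0,0,0,0,0.9,0],[0,0,0,0,0.9,0],[0,0,0,0,0.9,0],[0,0,0,0,0.85,0]]])

```text
t: 49.88
ee_pos: [0.4663, -0.0066, 0.2326]
tcp_rot: [3.141, -0.005, 0.01]
ft_force: [0.6, 0.9, -0.8]
gripper_width: 0.0128
finger_force: 99.7
```

Call:
drive_tool(targets=[[[0,0,0,0,0,-0.94],[0,0,0,0,0,-0.94],[0,0,0,0,0,-0.94],[0,0,0,0,0,-0.94],[0,0,0,0,0,-0.94],[0,0,0,0,0,-0.94],[0,0,0,0,0,-0.94],[0,0,0,0,0,-0.94],[0,0,0,0,0,-0.94],[0,0,0,0,0,-0.94],[0,0,0,0,0,-0.94],[0,0,0,0,0,-0.91]]])

```text
t: 51.38
ee_pos: [0.4661, -0.0066, 0.2322]
tcp_rot: [2.219, 2.221, 0.001]
ft_force: [-0.0, -0.7, -0.1]
gripper_width: 0.0127
finger_force: 99.7
```

```bash
python3 -c "
from h import *
st();print(rel([.5,-.30,.2]))"
```

```text
t 51.38 p [ 0.4661 -0.0066  0.2322] R [[-0.001, 1.0, -0.001], [1.0, 0.001, 0.001], [0.001, -0.0, -1.0]] F [-0.  -0.7 -0.1] w 0.0127 q [-0.25  0.12  1.76 -0.    1.26 -0.25]
[-11.74   1.34   1.29]
```

Call:
drive_tool(targets=[[[-1,0.11,0,0,0,0],[-1,0.11,0,0,0,0],[-1,0.11,0,0,0,0],[-1,0.11,0,0,0,0],[-1,0.11,0,0,0,0],[-1,0.11,0,0,0,0],[-1,0.11,0,0,0,0],[-1,0.11,0.3,0,0,0],[-1,0.11,0.6,0,0,0],[-1,0.11,0.6,0,0,0],[-1,0.11,0.6,0,0,0],[-1,0.11,0.6,0,0,0]]])

```text
t: 52.88
ee_pos: [0.4978, -0.3078, 0.1622]
tcp_rot: [-2.224, -2.217, 0.0]
ft_force: [0.2, 0.8, -0.2]
gripper_width: 0.0128
finger_force: 99.7
```

```bash
python3 -c "
from h import *
st();save('top','t10.png',(280,180,480,320),3.9);im,d=save('scene','s10.png',(200,60,440,240),3.2)
for n,z in [('drawer_front',.038),('drawer_in',.013),('spoon_tip',.16),('spoon_grip',.16)]:
  for cam in ('top','scene'):
    print(n,cam,[(round(m['conf'],2),np.round(m['position']),np.round(onz(cam,*m['position'],z),3)) for m in mark_of(n,cam)[:1]])
s=sense();R=Rn.from_rotvec(s['tcp_rot']);T=R.apply([.1197,0,.0272])+s['ee_pos'];print(T,w2p('top',T),w2p('scene',T))
"
```

```text
t 52.88 p [ 0.4978 -0.3078  0.1622] R [[0.003, 1.0, 0.001], [1.0, -0.003, -0.001], [-0.001, 0.001, -1.0]] F [ 0.2  0.8 -0.2] w 0.0128 q [-0.74  0.4   1.57  0.    1.17 -0.74]
drawer_front top [(0.66, array([425., 279.]), array([ 0.405, -0.29 ,  0.038]))]
drawer_front scene [(0.57, array([309., 142.]), array([ 0.408, -0.289,  0.038]))]
drawer_in top [(0.87, array([423., 248.]), array([ 0.491, -0.29 ,  0.013]))]
drawer_in scene [(0.82, array([286., 160.]), array([ 0.501, -0.283,  0.013]))]
spoon_tip top [(0.53, array([397., 248.]), array([ 0.495, -0.185,  0.16 ]))]
spoon_tip scene [(0.67, array([305., 136.]), array([ 0.546, -0.14 ,  0.16 ]))]
spoon_grip top [(0.58, array([442., 250.]), array([ 0.494, -0.3  ,  0.16 ]))]
spoon_grip scene [(0.76, array([276., 115.]), array([ 0.526, -0.282,  0.16 ]))]
[ 0.49863161 -0.18631361  0.13694608] [395.53427415 246.57341976] [308.12322036 132.02016486]
```

View pics/t10.png

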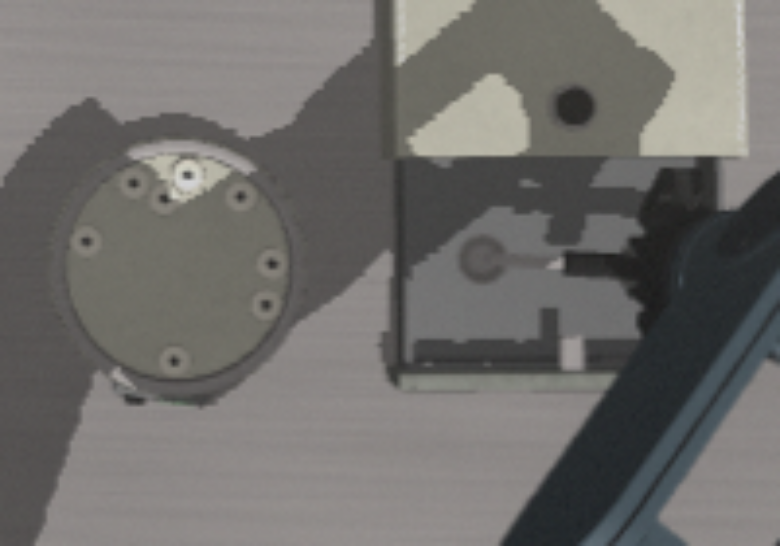

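View pics/s10.png

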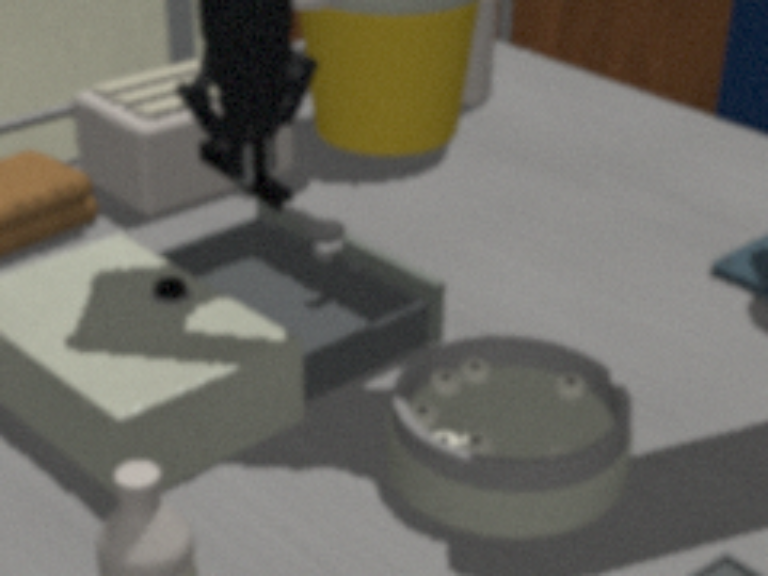

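All eight beads lie in the well, each old one clear of its first place. The spoon hangs level over the open drawer with its bowl at about (483,258). Lowering it.

Call:
drive_tool(targets=[[[-0.2,0,0.9,0,0,0],[0,0,0.9,0,0,0],[0,0,0.9,0,0,0],[0,0,0.8,0,0,0],[0,0,0.6,0,0,0],[0,0,0.3,0,0,0],[0,0,0.15,0,0,0],[0,0,0,0,0,0]]])

```text
t: 54.38
ee_pos: [0.4982, -0.3116, 0.0503]
tcp_rot: [2.225, 2.218, 0.0]
ft_force: [-1.1, 1.0, 1.7]
gripper_width: 0.0124
finger_force: 99.9
```

Call:
drive_tool(targets=[[[0,0,0.12,0,0,0],[0,0,0.1,0,0,0],[0,0,0,0,0,0]]])

```text
t: 54.75
ee_pos: [0.4993, -0.3124, 0.0452]
tcp_rot: [2.224, 2.214, 0.001]
ft_force: [2.6, -0.4, 5.0]
gripper_width: 0.0125
finger_force: 100.3
```

Call:
drive_tool(targets=[[[0,0,0,0,0,0],[0,0,0,0,0,0],[0,0,0,0,0,0],[0,0,-0.5,0,0,0],[0,0,-1,0,0,0],[0,0,-1,0,0,0],[0,0,-1,0,0,0]]], hand=0.6, force=30)

```text
t: 55.62
ee_pos: [0.4981, -0.3116, 0.1335]
tcp_rot: [2.225, 2.217, -0.0]
ft_force: [-0.4, 0.1, -0.2]
gripper_width: 0.0344
finger_force: 0.0
```

```bash
python3 -c "
from h import *
st();save('scene','s11.png',(210,80,380,200),4.2);get_image('top')
for n,z in [('drawer_front',.038),('spoon_tip',.016),('spoon_grip',.022)]:
  for cam in ('top','scene'):
    print(n,cam,[(round(m['conf'],2),np.round(m['position']),np.round(onz(cam,*m['position'],z),3)) for m in mark_of(n,cam)[:1]])
"
```

```text
t 55.62 p [ 0.4981 -0.3116  0.1335] R [[0.003, 1.0, -0.001], [1.0, -0.003, 0.001], [0.001, -0.001, -1.0]] F [-0.4  0.1 -0.2] w 0.0344 q [-0.75  0.43  1.6  -0.    1.11 -0.75]
drawer_front top [(0.81, array([427., 276.]), array([ 0.415, -0.297,  0.038]))]
drawer_front scene [(0.57, array([308., 139.]), array([ 0.396, -0.307,  0.038]))]
spoon_tip top [(0.51, array([394., 246.]), array([ 0.494, -0.205,  0.016]))]
spoon_tip scene [(0.67, array([306., 170.]), array([ 0.492, -0.201,  0.016]))]
spoon_grip top [(0.74, array([432., 248.]), array([ 0.493, -0.312,  0.022]))]
spoon_grip scene [(0.65, array([276., 156.]), array([ 0.515, -0.309,  0.022]))]
```

View pics/s11.png

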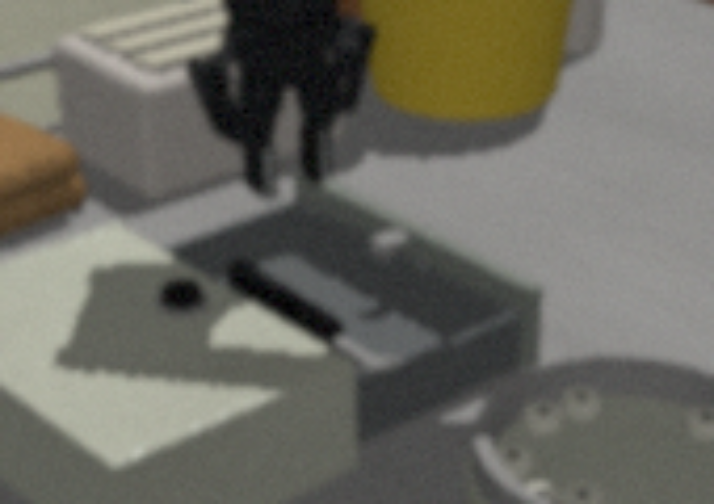

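The spoon lies flat inside the drawer. Next I go round to the front with the fingers shut.

Call:
drive_tool(targets=[[[0,0,0,0,0,0.94],[0,0,0,0,0,0.94],[0,0,0,0,0,0.94],[0,0,0,0,0,0.94],[0,0,0,0,0,0.94],[0,0,0,0,0,0.94],[0,0,0,0,0,0.94],[0,0,0,0,0,0.94],[0,0,0,0,0,0.94],[0,0,0,0,0,0.94],[0,0,0,0,0,0.94],[0,0,0,0,0,0.93]]], hand=1)

```text
t: 57.52
ee_pos: [0.4976, -0.3112, 0.1308]
tcp_rot: [-3.14, 0.016, 0.002]
ft_force: [0.6, -0.6, 1.0]
gripper_width: -0.0001
finger_force: 0.0
```

Call:
drive_tool(targets=[[[-0.9,-0.2,0,0,0,0],[-0.9,-0.2,0,0,0,0],[-0.9,-0.2,0,0,0,0],[-0.9,-0.2,0,0,0,0],[-0.9,-0.2,0,0,0,0],[-0.9,0,0,0,0,0],[-0.2,0,0.4,0,0,0],[0,0,1,0,0,0],[0,0,1,0,0,0],[0,0,0.9,0,0,0],[0,0,0,0,0,0]]])

```text
t: 58.9
ee_pos: [0.3575, -0.2844, 0.0473]
tcp_rot: [-3.138, 0.01, 0.004]
ft_force: [0.7, 0.5, -0.1]
gripper_width: 0.0003
finger_force: 0.0
```

Call:
drive_tool(targets=[[[0.6,0,0,0,0,0],[0.5,0,0,0,0,0],[0.4,0,0,0,0,0],[0.4,0,0,0,0,0],[0.4,0,0,0,0,0],[0.4,0,0,0,0,0],[0.4,0,0,0,0,0],[0.4,0,0,0,0,0],[0.4,0,0,0,0,0],[0.4,0,0,0,0,0],[0.4,0,0,0,0,0],[0.4,0,0,0,0,0]]])

```text
t: 60.4
ee_pos: [0.4862, -0.2863, 0.0493]
tcp_rot: [-3.141, 0.01, 0.001]
ft_force: [-4.6, 0.9, 2.8]
gripper_width: -0.0001
finger_force: 0.0
```

Call:
drive_tool(targets=[[[0.4,0,0,0,0,0],[0.4,0,0,0,0,0],[0.4,0,0,0,0,0],[0.4,0,0,0,0,0],[0.4,0,0,0,0,0],[0.2,0,0,0,0,0],[0,0,0,0,0,0]]])

```text
t: 61.28
ee_pos: [0.5412, -0.2869, 0.0492]
tcp_rot: [3.141, -0.009, -0.0]
ft_force: [-4.9, 0.0, 1.1]
gripper_width: -0.0003
finger_force: 0.0
```

Call:
drive_tool(targets=[[[0.12,0,0,0,0,0],[0.12,0,0,0,0,0],[0.12,0,0,0,0,0],[0,0,0,0,0,0]]])

```text
t: 61.78
ee_pos: [0.5462, -0.2866, 0.0491]
tcp_rot: [-3.14, 0.008, 0.012]
ft_force: [-18.7, 0.2, 9.4]
gripper_width: 0.0001
finger_force: 0.0
```

Call:
drive_tool(targets=[[[-0.3,0,0,0,0,0],[-0.8,0,0,0,0,0],[-1,0,0,0,0,0],[-1,0,0,0,0,0],[-1,0,-1,0,0,0],[-1,0,-1,0,0,0],[0,-1,-1,0,0,0],[0,0,-1,0,0,0]]])

```text
t: 62.78
ee_pos: [0.4231, -0.2603, 0.1504]
tcp_rot: [3.141, -0.01, 0.004]
ft_force: [-0.1, -1.6, 0.4]
gripper_width: 0.0004
finger_force: 0.0
```

```bash
python3 -c "
from h import *
st();a,_=get_image('top');b,_=get_image('scene')
for cam in ('top','scene'):
    print(cam,[(round(m['conf'],2),np.round(m['position']),np.round(onz(cam,*m['position'],.038),3)) for m in mark_of('drawer_front',cam)[:1]])
x=np.vstack([cv2.resize(a[110:310,170:490],(480,300)),cv2.resize(b[80:280,180:500],(480,300))])
cv2.imwrite('pics/f.png',x[...,::-1])"
```

```text
t 62.77 p [ 0.4231 -0.2603  0.1504] R [[1.0, -0.006, 0.002], [-0.006, -1.0, 0.0], [0.002, -0.0, -1.0]] F [-0.1 -1.6  0.4] w 0.0004 q [-0.78  0.26  1.81  0.    1.07  0.8 ]
top [(0.79, array([421., 224.]), array([ 0.56 , -0.277,  0.038]))]
scene [(0.63, array([272., 159.]), array([ 0.551, -0.278,  0.038]))]
```

View pics/f.png

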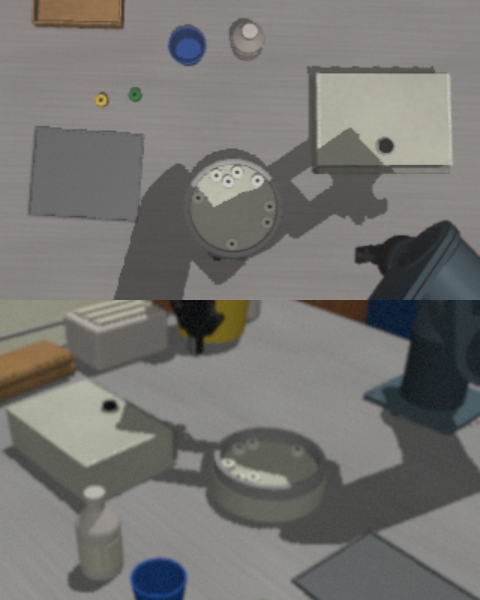

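The drawer front is back at x of about 0.56 and stays shut. All eight beads are in the bath, the tray is empty, and the bottle and cup are where they were. Handing in.

```bash
python3 -c "
from plant import *
print(sign_off())"
```

```text
the job is handed in; nothing more can be done
None
```

The job is done and handed in at about 63 s: all four tray beads are in the bath, which was stirred four full turns and all the old beads shifted, and the spoon lies flat in the shut drawer.

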